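# Slide the breadboard out over the shelf edge

### The job

The thin breadboard lies flat and askew on the low particleboard shelf, too far back for a hand to get under it. With the fingertips, push or drag it over the shelf towards the robot until its near long edge sticks out 4 cm past the front edge of the shelf and runs parallel to that edge, then take the hand away. It must only slide, lying flat the whole time, never picked up or tipped; leave the two tumblers beside it standing where they are.

Things in the scene. Friction and masses are not known exactly. Their poses are not given: they have to be found in the camera images.
- shelf: Fixed particleboard shelf on the table, 540 mm deep, 960 mm wide, top face 70 mm above the table. Origin: at table level, exactly under the middle of its front edge (the straight edge nearest the robot). Its x axis is level, square to the front edge, pointing away from the robot; y runs along the front edge to the left; z up. Kitchenware up to 165 mm tall stands along its rear, from 280 mm behind the front edge. The shelf is turned up to 10 degrees.
- board: Loose pale wooden breadboard, dark thin groove near its rim, 120 (x) by 180 (y) mm, 9 mm thick, about 0.16 kg, flat on the shelf; sliding takes 0.5 to 2.5 N. Origin: centre of its underside; x points from near to far long edge, y along them. It starts wholly on the shelf, near edge 30 to 60 mm back from the shelf edge, turned up to 15 degrees. The shelf is free for at least 80 mm behind it.
- board_front (a point): Middle of the breadboard's near long edge (the one that must stick out), half-way up its thickness.
- board_back (a point): Middle of the breadboard's far long edge, half-way up its thickness.
- tumbler_l: Loose glass tumbler, 68 mm across, 100 mm tall, on the shelf to the left of the breadboard, leaving at least 50 mm between them. Origin: centre of its underside.
- tumbler_r: The same tumbler on the right of the breadboard. Origin: centre of its underside.
Mind the look-alikes: they are no part of the job. There is more than one size of the board; the job needs the smallest.

How it is judged:
By the outcome, as a careful person would: the job done as asked, in the order asked, and still so for the second after the job is handed in, with the robot touching nothing.
It also fails if it takes over 38 s, if anything falls off the work surface, if the arm or the gripper's body presses on something with over 40 N, if the wrist force passes 120 N, or if a joint passes its speed limit or range.

### The arm

A 7-joint arm with a two-finger parallel gripper is mounted at the origin on the work surface. World frame = base frame: x ahead of the robot, y to its left, z up, the work surface at z = 0. Lengths are in m, angles in rad, forces in N, time in s.
With the tool pointing down it reaches from about 0.4 to 0.85 m from the base axis. Payload 4.5 kg.
Tool frame: the origin (TCP) lies midway between the tips of the shut fingers; the grasp point (between the pads) lies 19 mm behind it; z points along the fingers, y is the direction in which the jaws open and shut (so a half turn about z gives the same grasp; the last joint's range is limited). The gripper opens to 88 mm and grips with 3 to 60 N. Pads are 18 mm wide; open, the fingers measure 123 mm over their backs; the gripper's body (75 mm by 187 mm) begins 45 mm behind the grasp point.
Start: joints at [1.201, 0.689, -0.195, 1.565, 0.157, 0.902, -0.215], TCP at [0.246, -0.575, 0.239] pointing down, gripper open.
Joint ranges: [-3.01, 3.01], [-0.46, 2.08], [-1.47, 1.51], [0.13, 2.56], [-1, 4.14], [0.04, 2.09], [-2.66, 2.66]. Speed limits (rad/s): [2.57, 2.57, 3.14, 3.14, 3.14, 3.14, 3.14].

### API

Orientations are given as a unit quaternion [x, y, z, w].
In Python, from plant import r gives the robot as it stands. The module is installed in compiled form; this text tells all that it offers.
- The arm moves only by the tool carry_out, never from a script. Its argument "commands" is a list of rows, each a list of 6 numbers: the shift along the tool's x, y, z in m, then the turn, a rotation vector about the tool's x, y, z in degrees. In form: [[dx, dy, dz, wx, wy, wz], ...]. A call has 1 to 12 rows; each row is the pose to reach, as a shift and turn from the pose commanded when the call began, along the tool's axes at that moment; what a row does not reach only later rows make up. A row lasts 1/10 s, in which the tool goes at most 50 mm and 8.59 degrees, less where a joint would pass 70% of its speed; a pose out of reach is approached as far as the arm can. A call with a gripper value outside its range is refused whole. "fingers" is the closure in counts, from 0 (fully open) to 255 (shut), set as the call begins (left out, the last holds). The fingers move at their own pace and stop on an object; "grip_force" is the grip in N (left out, the last holds). Time passes only in rows, so rows that repeat a pose let the fingers close. It gives the time, the measured TCP pose, the force and the opening at its end, in the units of the state.
- r.get_state(): the state, without advancing time (a new reading comes with each control period).
- r.snapshot(name): name is "scene" or "top" or "wrist"; returns a dict with "img" (420x560x3 uint8, blue, green, red), "intrinsics" (3x3 intrinsics, pixels), "k1" (the pictures are not rectified: a ray, as slopes to the right and down, at radius r is drawn at 1 + k1 r^2 times it, then the intrinsics apply), "extrinsics" (4x4, takes a point from camera to world coordinates); the wrist camera has in their place "tool_from_camera" (4x4, takes a point from camera to tool coordinates, whose origin is the TCP and whose axes are the flange's). Camera axes: x right, y down, z forward; pixel columns grow to the right and rows downward; lengths in m; the calibration is good to about 2 mm. A picture is of the moment at which its call begins: read the wrist's pose just before it. There is no depth.
- r.finish_job(): hands the job in, once; it reports no verdict.
Trained networks look in a picture, given as the dict that the camera call returned (one of the last four; its "shot" number tells which), for a name from the list of things; names that differ only in an ending like _2 or _b are one class to them, and where a whole thing is asked for, a point or a joint stands for the part that bears it (a point fixed in the world has none). Each returns a list of dicts, best first, with "p" (0 to 1); they miss things now and then, are a little off and sometimes report something else, mostly with a low value. They report only what shows in the picture. A call takes as long as a camera call. They do not tell look-alikes from the thing itself.
- r.spot_in(picture, label): "xyz" ([x, y, z] in m, in world coordinates, good to about 4 mm: the middle of the surface that is visible of it).
- r.spot_point(picture, label): "xyz" ([x, y, z] in m, in world coordinates, good to about 4 mm: a listed point, or the origin of a listed thing).
The state is a dict: "clock": time; "q": joint angles; "qd": joint speeds; "joint_torque": joint torques, N m; "tool_pos": TCP position; "eef_rot": TCP orientation; "contact_force": force on the tool from outside, world axes, zero at the start; "moment": the same for the moment, N m; "opening": opening from 0.0 (shut) to 1.0 (fully open).
Only numpy, scipy, OpenCV 4.12 (cv2) and the standard library are available. Lean on these libraries where they do the work, as an engineer would, in place of code of your own. Each camera call takes 0.05 s, during which the arm holds its last target.

## Working session

There is one attempt and no reset: what is moved stays moved. The work goes in short steps, Python scripts to look and compute and a tool call to move; the robot and the scene stay as the last step left them, time stands still between calls to the robot, and variables do not carry over. Pictures are saved under pics/ and viewed, and the job is handed in when it is done.

Besides the shell and the picture viewer there is one more tool, called after "Emit:" by a JSON object that holds its "method" and its "body", one argument or row to a line. carry_out: Moves the arm, as the interface text tells. Its arguments: {"type":"object","properties":{"commands":{"type":"array","items":{"type":"array","items":{"type":"number"}}},"fingers":{"type":"number"},"grip_force":{"type":"number"}},"required":["commands"]}

```bash
mkdir -p pics
cat > h.py <<'E'
import numpy as np, cv2, pickle
from plant import r
from scipy.spatial.transform import Rotation as R
E
python3 - <<'E'
from h import *
s=r.get_state(); print(s['clock'],s['tool_pos'],s['eef_rot'],s['opening'],s['contact_force'])
for n in ['scene','top']:
    p=r.snapshot(n); cv2.imwrite(f'pics/{n}0.png',p['img']); pickle.dump(p,open(n+'0.pkl','wb'))
    print(n,p['intrinsics'].tolist() if hasattr(p['intrinsics'],'tolist') else p['intrinsics'],p['k1'],np.round(p['extrinsics'],3).tolist())
    for l in ['shelf','board','board_front','board_back','tumbler_l','tumbler_r']:
        print(l,[(round(d['p'],2),np.round(d['xyz'],3).tolist()) for d in r.spot_point(p,l)])
E
```

```text
0.0 [ 0.24525931 -0.57418689  0.23793438] [ 9.79679960e-01  2.00565077e-01 -2.51085353e-04 -8.72918258e-04] 0.9979776743783862 [ 0.33570947 -0.76092828 -0.22986602]
scene [[509.7192093149342, 0.0, 279.8712951088224], [0.0, 509.7192093149342, 208.72518941692172], [0.0, 0.0, 1.0]] 0.015883261608036273 [[-0.807, 0.304, -0.507, 1.102], [0.591, 0.435, -0.68, 0.919], [0.014, -0.848, -0.53, 0.791], [0.0, 0.0, 0.0, 1.0]]
shelf [(0.65, [0.466, -0.008, 0.001])]
board [(0.93, [0.569, 0.059, 0.071]), (0.8, [0.282, -0.192, -0.0]), (0.64, [0.168, 0.322, -0.003])]
board_front [(0.93, [0.508, 0.039, 0.071]), (0.83, [0.29, -0.116, 0.009]), (0.76, [0.111, 0.264, 0.008])]
board_back [(0.97, [0.269, -0.278, 0.003]), (0.76, [0.223, 0.382, 0.007]), (0.65, [0.631, 0.08, 0.075])]
tumbler_l [(0.82, [0.518, 0.246, 0.066]), (0.56, [0.655, -0.105, 0.067])]
tumbler_r [(0.82, [0.518, 0.246, 0.066]), (0.56, [0.655, -0.105, 0.067])]
top [[444.1446728917195, 0.0, 277.2863200514328], [0.0, 444.1446728917195, 207.68895454091785], [0.0, 0.0, 1.0]] -0.02467934111161947 [[-0.023, -0.997, 0.08, 0.335], [-1.0, 0.022, -0.02, 0.029], [0.019, -0.08, -0.997, 1.324], [0.0, 0.0, 0.0, 1.0]]
shelf [(0.73, [0.466, -0.009, 0.003])]
board [(0.92, [0.278, -0.196, 0.004]), (0.89, [0.568, 0.058, 0.071]), (0.65, [0.168, 0.322, -0.002])]
board_front [(0.95, [0.516, 0.036, 0.072]), (0.77, [0.115, 0.265, 0.002]), (0.58, [0.296, -0.116, 0.004])]
board_back [(0.84, [0.261, -0.28, 0.007]), (0.79, [0.228, 0.379, 0.003]), (0.64, [0.626, 0.079, 0.074])]
tumbler_l [(0.8, [0.516, 0.242, 0.069]), (0.64, [0.66, -0.105, 0.067])]
tumbler_r [(0.8, [0.516, 0.242, 0.069]), (0.64, [0.66, -0.105, 0.067])]
```

View pics/top0.png

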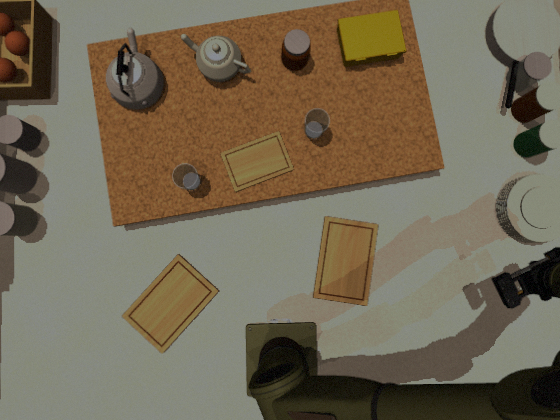

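View pics/scene0.png

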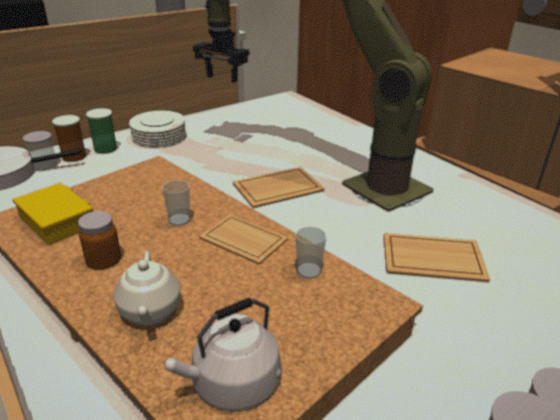

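The top picture shows three lookalike boards: one on the shelf at (257,162), one on the table at (346,261) and one on the table at (170,303). The shelf board is the smallest and the only one on the shelf, so I choose that one. I'll check it in a crop and measure it.

```bash
cat >> h.py <<'E'
def ray(p,uv,z,ext=None):
    K=np.array(p['intrinsics']);T=np.array(p['extrinsics'] if ext is None else ext)
    uv=np.atleast_2d(uv).astype(float)
    d=(uv-[K[0,2],K[1,2]])/[K[0,0],K[1,1]]
    u=d.copy()
    for _ in range(20): u=d/(1+p['k1']*(u**2).sum(1,keepdims=True))
    v=np.c_[u,np.ones(len(u))]@T[:3,:3].T
    t=(z-T[2,3])/v[:,2]
    return T[:3,3]+v*t[:,None]
def proj(p,X,ext=None):
    K=np.array(p['intrinsics']);T=np.array(p['extrinsics'] if ext is None else ext)
    c=(np.atleast_2d(X)-T[:3,3])@T[:3,:3]; s=c[:,:2]/c[:,2:]
    s=s*(1+p['k1']*(s**2).sum(1,keepdims=True))
    return s*[K[0,0],K[1,1]]+[K[0,2],K[1,2]]
E
python3 - <<'E'
from h import *
p=pickle.load(open('top0.pkl','rb'))
c=p['img'][110:230,90:450]; cv2.imwrite('pics/c0.png',cv2.resize(c[:, 60:260],None,fx=4,fy=4,interpolation=cv2.INTER_CUBIC))
cv2.imwrite('pics/c1.png',cv2.resize(p['img'][140:230,100:450],None,fx=2.2,fy=2.2,interpolation=cv2.INTER_CUBIC))
E
```

```text
(no output)
```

View pics/c0.png

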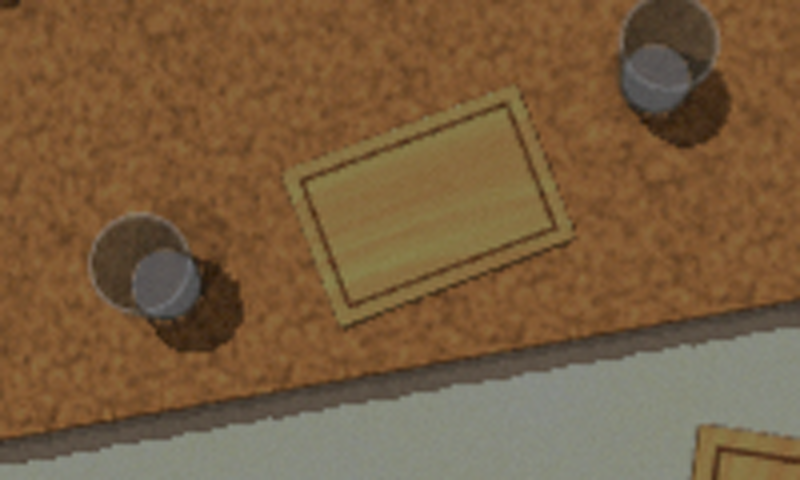

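View pics/c1.png

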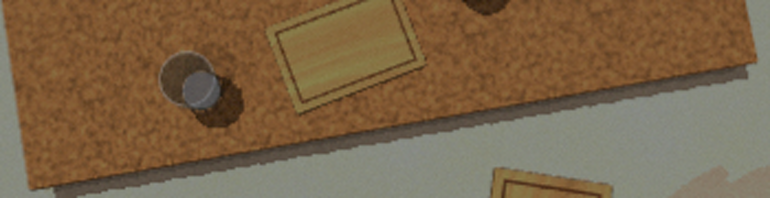

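```bash
cat >> h.py <<'E'
def sub_edge(g,a,b,n=60,half=4,skip=0.08):
    """points along segment a-b in image, strongest gradient along the normal, robust line pts"""
    a=np.array(a,float);b=np.array(b,float);d=(b-a)/np.linalg.norm(b-a);nn=np.array([-d[1],d[0]])
    ts=np.linspace(skip,1-skip,n);o=np.arange(-half,half+.01,.25)
    g=cv2.GaussianBlur(g.astype(np.float32),(0,0),0.8)
    P=[]
    for t in ts:
        q=a+t*(b-a)+o[:,None]*nn
        v=cv2.remap(g,q[:,0].astype(np.float32)[None],q[:,1].astype(np.float32)[None],cv2.INTER_LINEAR)[0]
        gr=np.abs(np.gradient(v)); i=gr.argmax()
        if 0<i<len(o)-1:
            w=gr[max(0,i-3):i+4];P.append(a+t*(b-a)+nn*(o[max(0,i-3):i+4]*w).sum()/w.sum())
    return np.array(P)
def fitline(P):
    P=np.array(P,np.float32)
    return cv2.fitLine(P,cv2.DIST_HUBER,0,0.001,0.001).ravel()
E
python3 - <<'E'
from h import *
p=pickle.load(open('top0.pkl','rb'))
lab=cv2.cvtColor(p['img'],cv2.COLOR_BGR2LAB).astype(float)
bp=np.array([[278.25,131.5],[293.5,169.5],[236.25,191.5],[221.75,153.5]])-.4
for ch in (0,1,2):
  S=ray(p,sub_edge(lab[...,ch],[114.3,225],[442.7,168.2],n=150),.070)[:,:2]
  l=fitline(S); d=l[:2]*np.sign(l[1]);  print(ch,'shelf dir deg',np.degrees(np.arctan2(-d[0],d[1])),'pt',l[2:])
  n=np.array([d[1],-d[0]]); o=l[2:]
  for k,nm in enumerate(['right','near','left','far']):
    a,b=bp[k],bp[(k+1)%4]
    B=ray(p,sub_edge(lab[...,ch],a,b,half=3),.079)[:,:2]; m=fitline(B)
    print('  ',nm,np.degrees(np.arctan2(m[1],m[0])),m[2:], 'shelf x', (m[2:]-o)@n,'resid',np.std((B-m[2:])@[m[1],-m[0]]))
print(ray(p,bp,.079))
print('shelf corners',ray(p,[[114.1,225.1],[442.6,168.2]],.07))
E
```

```text
0 shelf dir deg 8.8100195 pt [ 0.47338536 -0.03805982]
   right 19.801098 [ 0.60409844 -0.01497877] shelf x 0.13270594 resid 0.0024975164271215664
   near -70.00305 [0.515671   0.03644736] shelf x 0.053198166 resid 0.0003260495191537233
   left 19.970024 [0.54675263 0.13646127] shelf x 0.099231064 resid 0.0022062014759981555
   far -70.18401 [0.6144419  0.08518734] shelf x 0.15826865 resid 0.00035744361400116966
1 shelf dir deg 8.783047 pt [0.45845732 0.04637741]
   right 19.938093 [ 0.5924522  -0.02853842] shelf x 0.12098449 resid 0.0006764665813025659
   near -70.407104 [0.5090427  0.04471258] shelf x 0.049737968 resid 0.000596886476424835
   left 19.89309 [0.53048223 0.14004517] shelf x 0.085482776 resid 0.0005651009407739807
   far -70.317444 [0.63560164 0.05098747] shelf x 0.17577098 resid 0.0004969063277773573
2 shelf dir deg 8.787139 pt [ 0.466291   -0.00273097]
   right 19.985664 [ 0.6010844  -0.01600332] shelf x 0.13118374 resid 0.0027362852885656525
   near -69.91326 [0.5179175  0.03109107] shelf x 0.05618734 resid 0.0023647279834248863
   left 20.092548 [0.5424205  0.13477635] shelf x 0.09624211 resid 0.0014579948316676492
   far -70.23051 [0.61974645 0.07013845] shelf x 0.16278611 resid 0.0003855895665331251
[[ 0.65377345 -0.00356299  0.079     ]
 [ 0.54331864 -0.04424476  0.079     ]
 [ 0.48396683  0.11873053  0.079     ]
 [ 0.59326957  0.15813744  0.079     ]]
shelf corners [[ 0.3960903   0.46324492  0.07      ]
 [ 0.53920604 -0.47641139  0.07      ]]
```

```bash
cat >> h.py <<'E'
A=np.radians(8.79); SO=np.array([.4585,.0464,0]); SX=np.array([np.cos(A),np.sin(A),0]); SY=np.array([-np.sin(A),np.cos(A),0])
def shelf(w): w=np.asarray(w)-SO; return w[...,:3]@np.stack([SX,SY,[0,0,1]]).T
def world(s): return SO+s[0]*SX+s[1]*SY+np.array([0,0,s[2]])
def delta(tgt_shelf,flip=False):
    s=r.get_state();Rc=R.from_quat(s['eef_rot'])
    sg=-1 if flip else 1
    Rt=R.from_matrix(np.stack([sg*SX,-sg*SY,[0,0,-1]],1))
    d=Rc.inv().apply(world(tgt_shelf)-s['tool_pos']); w=(Rc.inv()*Rt).as_rotvec(degrees=True)
    print('t',s['clock'],'shelfpos',np.round(shelf(s['tool_pos']),4),'delta',np.round(d,4),np.round(w,2),'F',np.round(s['contact_force'],1))
E
python3 - <<'E'
from h import *
delta([.205,-.005,.238])
p=r.snapshot('wrist'); print(np.round(p['tool_from_camera'],3),p['intrinsics'])
E
```

```text
t 0.7 shelfpos [-0.3053 -0.5813  0.2388] delta [ 0.6372 -0.4319  0.0007] [ 1.000e-02 -0.000e+00  1.435e+01] F [-0.4 -0.3 -0.3]
[[-0.    -0.947 -0.323  0.084]
 [ 1.     0.    -0.001  0.001]
 [ 0.001 -0.323  0.947 -0.145]
 [ 0.     0.     0.     1.   ]] [[358.08200118   0.         275.76500973]
 [  0.         358.08200118 208.79426515]
 [  0.           0.           1.        ]]
```

Emit:
{"method": "carry_out", "body": {
  "commands": [
    [0.637,-0.432,-0.02,0,0,-165.65],
    [0.637,-0.432,-0.02,0,0,-165.65],
    [0.637,-0.432,-0.02,0,0,-165.65],
    [0.637,-0.432,-0.02,0,0,-165.65],
    [0.637,-0.432,-0.02,0,0,-165.65],
    [0.637,-0.432,-0.02,0,0,-165.65],
    [0.637,-0.432,-0.02,0,0,-165.65],
    [0.637,-0.432,-0.02,0,0,-165.65],
    [0.637,-0.432,-0.02,0,0,-165.65],
    [0.637,-0.432,-0.02,0,0,-165.65],
    [0.637,-0.432,-0.02,0,0,-165.65],
    [0.637,-0.432,-0.02,0,0,-165.65]
  ],
  "fingers": 0
}}

```text
clock: 1.95
tool_pos: [0.5707, -0.0686, 0.2546]
eef_rot: [0.449, 0.893, -0.0, 0.0]
contact_force: [1.4, -0.5, 0.4]
opening: 0.999
```

Run:
```python
from h import *
delta([.205,-.005,.238],True); print(r.get_state()['q'])
```

```text
t 1.95 shelfpos [ 0.0934 -0.1308  0.2546] delta [0.0592 0.1574 0.0165] [-2.00e-02  4.00e-02 -6.22e+01] F [ 1.4 -0.5  0.4]
[ 0.4244254   0.6685303  -0.67038689  1.68822256  0.49071925  0.95885613
  0.20886856]
```

Emit:
{"method": "carry_out", "body": {
  "commands": [
    [0.055,0.155,0.016,0,0,-62],
    [0.055,0.155,0.016,0,0,-62],
    [0.055,0.155,0.016,0,0,-62],
    [0.055,0.155,0.016,0,0,-62],
    [0.055,0.155,0.016,0,0,-62],
    [0.055,0.155,0.016,0,0,-62],
    [0.055,0.155,0.016,0,0,-62],
    [0.055,0.155,0.016,0,0,-62],
    [0.055,0.155,0.016,0,0,-62],
    [0.055,0.155,0.016,0,0,-62],
    [0.055,0.155,0.016,0,0,-62]
  ]
}}

```text
clock: 3.05
tool_pos: [0.6623, 0.0659, 0.2384]
eef_rot: [-0.071, 0.997, -0.0, 0.0]
contact_force: [0.8, 0.1, -0.1]
opening: 1.001
```

Run:
```python
from h import *
delta([.205,-.005,.238],True); print(r.get_state()['q'])
s=r.get_state(); p=r.snapshot('wrist'); p['s']=s; pickle.dump(p,open('w1.pkl','wb')); cv2.imwrite('pics/w1.png',p['img'])
p=r.snapshot('top'); cv2.imwrite('pics/t1.png',p['img'])
```

```text
t 3.05 shelfpos [ 0.2044 -0.0119  0.2384] delta [-0.0006  0.0069  0.0004] [-0.02  0.01 -0.61] F [ 0.8  0.1 -0.1]
[ 0.25473403  0.87497599 -0.89904735  1.41079442  0.70349129  1.19238601
  0.98610654]
```

View pics/w1.png

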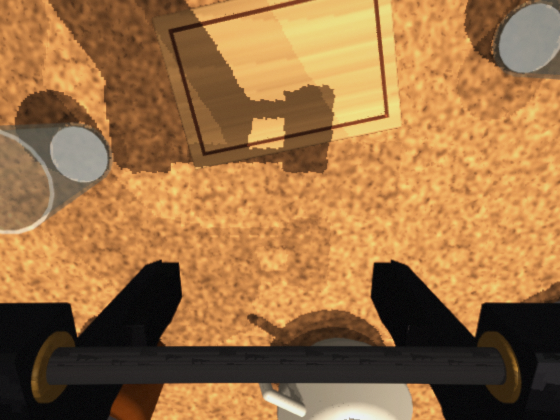

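View pics/t1.png

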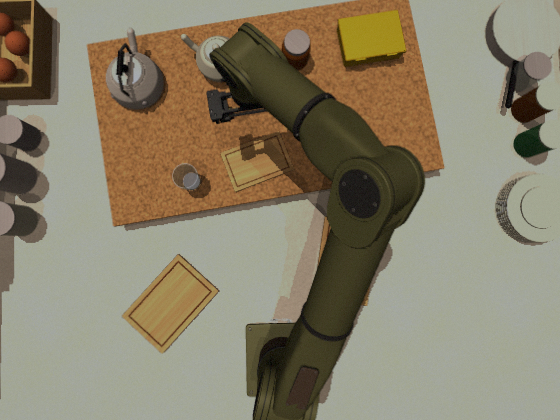

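Run:
```python
from h import *
p=pickle.load(open('w1.pkl','rb'));s=p['s']
T=np.eye(4);T[:3,:3]=R.from_quat(s['eef_rot']).as_matrix();T[:3,3]=s['tool_pos']
E=T@np.array(p['tool_from_camera'])
print('far corners+groove pts', np.round(shelf(ray(p,[[201,165],[401,125],[280,149],[350,136]],.079,E)),4))
c=np.array([.5686,.0583]);
for a in (.060,-.06):
  for b in (-.09,.09):
    t=np.radians(19.75);w=[c[0]+a*np.cos(t)-b*np.sin(t),c[1]+a*np.sin(t)+b*np.cos(t),.079]
    print(a,b,np.round(shelf(np.array(w)),4),proj(p,w,E))
# tips
for y in (-.044,.044,.0615,-.0615):
  for x in (-.009,.009): print(x,y,proj(p,(T@[x,y,0,1])[:3],E))
```

```text
far corners+groove pts [[ 0.1828 -0.0766  0.079 ]
 [ 0.1511  0.0921  0.079 ]
 [ 0.1697 -0.0084  0.079 ]
 [ 0.1595  0.0504  0.079 ]]
0.06 -0.09 [ 0.1866 -0.082   0.079 ] [[195.0489977  169.49329274]]
0.06 0.09 [0.1524 0.0947 0.079 ] [[403.93531773 126.62002558]]
-0.06 -0.09 [ 0.0688 -0.1048  0.079 ] [[151.04711911  15.92786599]]
-0.06 0.09 [0.0346 0.0719 0.079 ] [[390.44660108 -41.09442019]]
-0.009 -0.044 [[182.88196551 298.70641462]]
0.009 -0.044 [[179.62729483 264.09362668]]
-0.009 0.044 [[371.23971444 298.54156867]]
0.009 0.044 [[374.57054777 263.94388434]]
-0.009 0.0615 [[408.88299368 298.65161857]]
0.009 0.0615 [[413.54538569 264.00833904]]
-0.009 -0.0615 [[145.19071961 298.88267681]]
0.009 -0.0615 [[140.60166583 264.21818929]]
```

Emit:
{"method": "carry_out", "body": {
  "commands": [
    [-0.004,0.012,0.04,0,0,-0.6],
    [-0.004,0.012,0.08,0,0,-0.6],
    [-0.004,0.012,0.11,0,0,-0.6],
    [-0.004,0.012,0.135,0,0,-0.6],
    [-0.004,0.012,0.15,0,0,-0.6],
    [-0.004,0.012,0.15,0,0,-0.6],
    [-0.004,0.012,0.15,0,0,-0.6]
  ]
}}

```text
clock: 3.85
tool_pos: [0.6651, 0.0788, 0.0892]
eef_rot: [-0.077, 0.997, 0.0, 0.001]
contact_force: [-0.5, 0.6, 0.5]
opening: 1.002
```

Run:
```python
from h import *
delta([.207,0,.0735],True)
s=r.get_state(); p=r.snapshot('wrist'); p['s']=s; pickle.dump(p,open('w2.pkl','wb')); cv2.imwrite('pics/w2.png',p['img'])
```

```text
t 3.85 shelfpos [0.2091 0.0005 0.0892] delta [ 0.0021 -0.0005  0.0157] [0.03 0.08 0.06] F [-0.5  0.6  0.5]
```

View pics/w2.png

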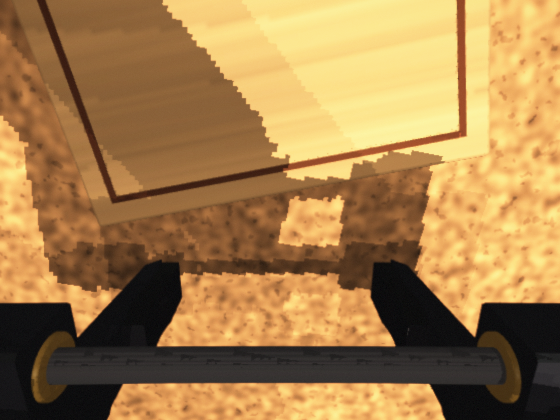

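The fingertips, at (165,262) and (385,262), are behind the board's far edge, whose corners are at (100,225) and (490,153). I'll lower gently.

Emit:
{"method": "carry_out", "body": {
  "commands": [
    [0.002,0,0.006,0,0,0],
    [0.002,0,0.011,0,0,0],
    [0.002,0,0.0145,0,0,0],
    [0.002,0,0.0155,0,0,0],
    [0.002,0,0.0155,0,0,0],
    [0.002,0,0.0155,0,0,0]
  ]
}}

```text
clock: 4.5
tool_pos: [0.6626, 0.0781, 0.0729]
eef_rot: [-0.077, 0.997, 0.0, 0.0]
contact_force: [-0.0, 0.3, 0.7]
opening: 1.001
```

Run:
```python
from h import *
delta([.089,0,.0735],True)
```

```text
t 4.5 shelfpos [2.066e-01 2.000e-04 7.290e-02] delta [ 0.1176 -0.     -0.0006] [0.   0.01 0.08] F [-0.   0.3  0.7]
```

Emit:
{"method": "carry_out", "body": {
  "commands": [
    [0.006,0,-0.0005,0,0,0],
    [0.012,0,-0.0005,0,0,0],
    [0.018,0,-0.0005,0,0,0],
    [0.023,0,-0.0005,0,0,0],
    [0.028,0,-0.0005,0,0,0],
    [0.033,0,-0.0005,0,0,0],
    [0.038,0,-0.0005,0,0,0],
    [0.043,0,-0.0005,0,0,0],
    [0.047,0,-0.0005,0,0,0],
    [0.05,0,-0.0005,0,0,0],
    [0.05,0,-0.0005,0,0,0]
  ]
}}

```text
clock: 5.6
tool_pos: [0.6126, 0.0703, 0.0733]
eef_rot: [-0.077, 0.997, -0.0, -0.0]
contact_force: [-0.2, 1.1, 1.2]
opening: 1.0
```

Run:
```python
from h import *
delta([.089,0,.0735],True)
s=r.get_state(); p=r.snapshot('wrist'); p['s']=s; pickle.dump(p,open('w3.pkl','wb')); cv2.imwrite('pics/w3.png',p['img'])
```

```text
t 5.6 shelfpos [1.559e-01 1.000e-04 7.330e-02] delta [ 0.0669  0.     -0.0001] [-0.01 -0.03  0.09] F [-0.2  1.1  1.2]
```

View pics/w3.png

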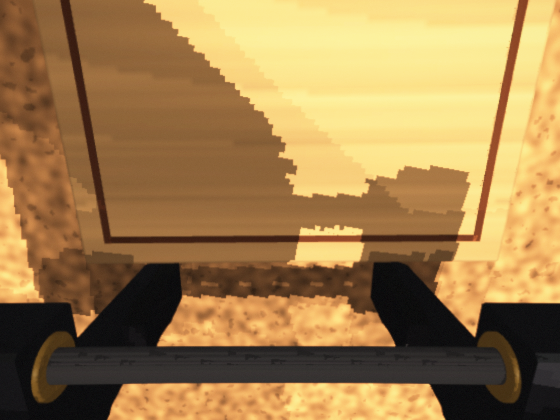

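The far edge, at row 263, now lies against both fingertips and is parallel to the jaws. I'll keep pushing.

Emit:
{"method": "carry_out", "body": {
  "commands": [
    [0.004,0,0,0,0,0],
    [0.009,0,0,0,0,0],
    [0.015,0,0,0,0,0],
    [0.021,0,0,0,0,0],
    [0.027,0,0,0,0,0],
    [0.033,0,0,0,0,0],
    [0.039,0,0,0,0,0],
    [0.045,0,0,0,0,0],
    [0.051,0,0,0,0,0],
    [0.056,0,0,0,0,0],
    [0.059,0,0,0,0,0],
    [0.06,0,0,0,0,0]
  ]
}}

```text
clock: 6.85
tool_pos: [0.5536, 0.0611, 0.0733]
eef_rot: [-0.077, 0.997, -0.0, 0.0]
contact_force: [0.3, 0.1, -0.3]
opening: 0.998
```

Run:
```python
from h import *
delta([.089,0,.0735],True)
for n in ('top','scene','wrist'):
  s=r.get_state(); p=r.snapshot(n); p['s']=s; pickle.dump(p,open(n+'4.pkl','wb')); cv2.imwrite(f'pics/{n}4.png',p['img'])
  if n=='top': cv2.imwrite('pics/top4c.png',cv2.resize(p['img'][130:230,160:360],None,fx=4,fy=4,interpolation=cv2.INTER_CUBIC))
```

```text
t 6.85 shelfpos [ 0.0962 -0.      0.0733] delta [ 0.0072  0.     -0.0002] [-0.01  0.    0.09] F [ 0.3  0.1 -0.3]
```

View pics/top4c.png

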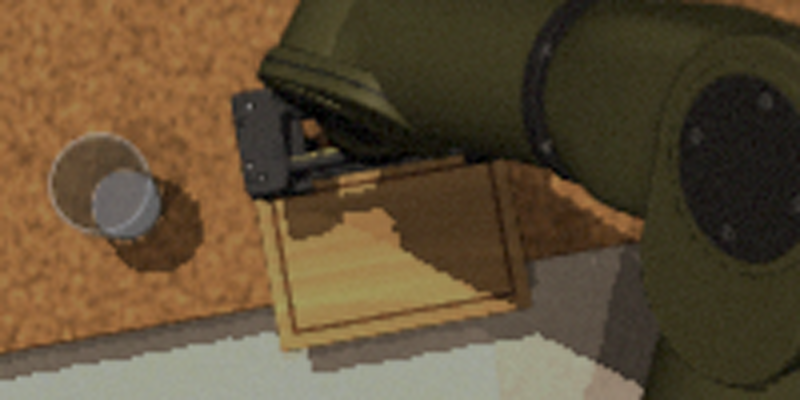

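View pics/scene4.png

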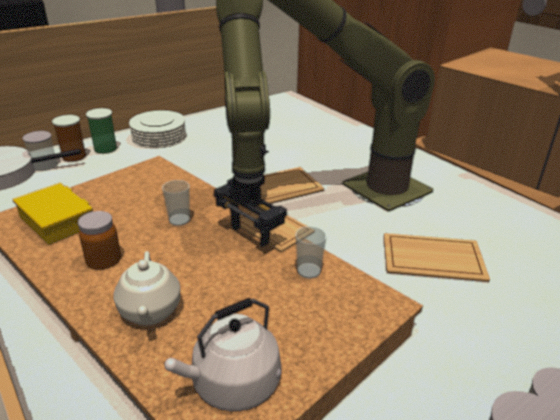

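View pics/wrist4.png

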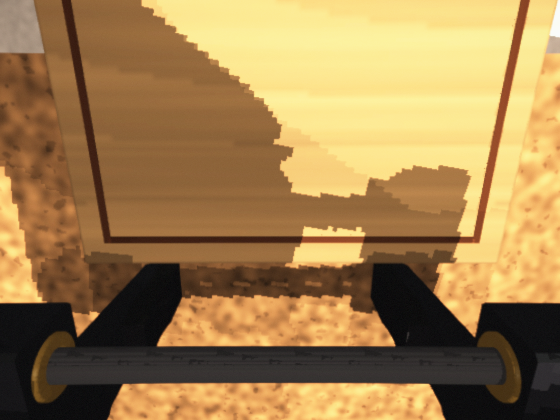

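Run:
```python
from h import *
p=pickle.load(open('top4.pkl','rb'))
lab=cv2.cvtColor(p['img'],cv2.COLOR_BGR2LAB).astype(float)
for ch in (0,1,2):
    B=ray(p,sub_edge(lab[...,ch],[230.8,216.8],[292.1,205.3],half=3),.079); S=shelf(B); l=fitline(S[:,:2])
    print(ch,'near edge x',l[2:], 'slope deg',np.degrees(np.arctan2(l[0],l[1])),np.median(S[:,0]),S[:,0].std())
p=pickle.load(open('wrist4.pkl','rb'));s=p['s']
T=np.eye(4);T[:3,:3]=R.from_quat(s['eef_rot']).as_matrix();T[:3,3]=s['tool_pos']
E=T@np.array(p['tool_from_camera'])
lab=cv2.cvtColor(p['img'],cv2.COLOR_BGR2LAB).astype(float)
for a,b in (([2,53],[30,53]),([530,53],[556,52])):
  for ch in (1,2): print('shelf edge', np.median(shelf(ray(p,sub_edge(lab[...,ch],a,b,half=6),.07,E)),axis=0))
print('far edge',np.round(shelf(ray(p,[[90,262.5],[260,264],[490,262.5]],.079,E)),4))
```

```text
0 near edge x [-0.03326955  0.01104126] slope deg 179.78954 -0.033176478612623225 0.0026591554684106565
1 near edge x [-0.03046045 -0.00488571] slope deg 5.3201137 -0.03370145447263839 0.0045873704203754
2 near edge x [-0.03410918 -0.0131674 ] slope deg 179.75966 -0.03419146712400264 0.0005541504763290028
shelf edge [ 5.96728677e-05 -9.84852964e-02  7.00000000e-02]
shelf edge [ 6.31935360e-05 -9.84854209e-02  7.00000000e-02]
shelf edge [-0.00018919  0.10040942  0.07      ]
shelf edge [0.00018391 0.10013488 0.07      ]
far edge [[ 0.0835 -0.0807  0.079 ]
 [ 0.0844 -0.0076  0.079 ]
 [ 0.0834  0.0915  0.079 ]]
```

The estimates of how far the board sticks out are 34 mm from the top camera, 36 mm from the wrist camera and 33 mm from the finger position. Its angle is within 0.3° of parallel. I'll push about 6 mm more.

Emit:
{"method": "carry_out", "body": {
  "commands": [
    [0.002,0,0,0,0,0],
    [0.004,0,0,0,0,0],
    [0.0055,0,0,0,0,0],
    [0.006,0,0,0,0,0],
    [0.006,0,0,0,0,0]
  ]
}}

```text
clock: 7.5
tool_pos: [0.5477, 0.0602, 0.0733]
eef_rot: [-0.077, 0.997, -0.0, -0.0]
contact_force: [0.3, -0.6, 0.1]
opening: 1.0
```

Emit:
{"method": "carry_out", "body": {
  "commands": [
    [-0.003,0,0,0,0,0],
    [-0.01,0,0,0,0,0],
    [-0.025,0,0,0,0,0],
    [-0.03,0,-0.02,0,0,0],
    [-0.03,0,-0.06,0,0,0],
    [-0.03,0,-0.1,0,0,0],
    [-0.03,0,-0.14,0,0,0],
    [-0.03,0,-0.16,0,0,0],
    [-0.03,0,-0.16,0,0,0]
  ]
}}

```text
clock: 8.4
tool_pos: [0.5795, 0.066, 0.2366]
eef_rot: [-0.077, 0.997, 0.001, 0.003]
contact_force: [0.8, -0.3, 0.3]
opening: 1.003
```

Run:
```python
from h import *
delta([.089,0,.0735],True)
for n in ('wrist','top','scene'):
  s=r.get_state(); p=r.snapshot(n); p['s']=s; pickle.dump(p,open(n+'5.pkl','wb')); cv2.imwrite(f'pics/{n}5.png',p['img'])
  for l in ('board_front','board_back','tumbler_l'): print(n,l,[(round(d['p'],2),np.round(shelf(d['xyz']),3).tolist()) for d in r.spot_point(p,l)])
  if n=='top': cv2.imwrite('pics/top5c.png',cv2.resize(p['img'][130:230,160:360],None,fx=4,fy=4,interpolation=cv2.INTER_CUBIC))
```

```text
t 8.4 shelfpos [0.1226 0.0008 0.2366] delta [ 0.0346 -0.001   0.1629] [0.06 0.36 0.06] F [ 0.8 -0.3  0.3]
wrist board_front []
wrist board_back [(0.83, [0.081, 0.007, 0.077])]
wrist tumbler_l [(0.6, [0.176, -0.182, 0.07]), (0.58, [0.091, 0.189, 0.07])]
top board_front [(0.88, [-0.308, 0.27, 0.001]), (0.76, [-0.039, 0.007, 0.072]), (0.63, [-0.19, -0.136, 0.003])]
top board_back [(0.61, [0.081, 0.004, 0.072]), (0.58, [-0.179, 0.364, 0.005])]
top tumbler_l [(0.68, [0.085, 0.183, 0.069]), (0.66, [0.001, -0.056, 0.005]), (0.58, [0.175, -0.182, 0.069]), (0.21, [-0.04, 0.01, 0.075])]
scene board_front [(0.9, [-0.041, 0.004, 0.072]), (0.87, [-0.307, 0.264, 0.006]), (0.72, [-0.188, -0.133, 0.007]), (0.62, [0.175, -0.183, 0.067])]
scene board_back [(0.85, [-0.184, 0.365, 0.007]), (0.56, [-0.236, -0.291, 0.005]), (0.55, [0.082, 0.008, 0.077])]
scene tumbler_l [(0.86, [0.174, -0.18, 0.069]), (0.66, [0.089, 0.188, 0.066])]
```

View pics/top5c.png

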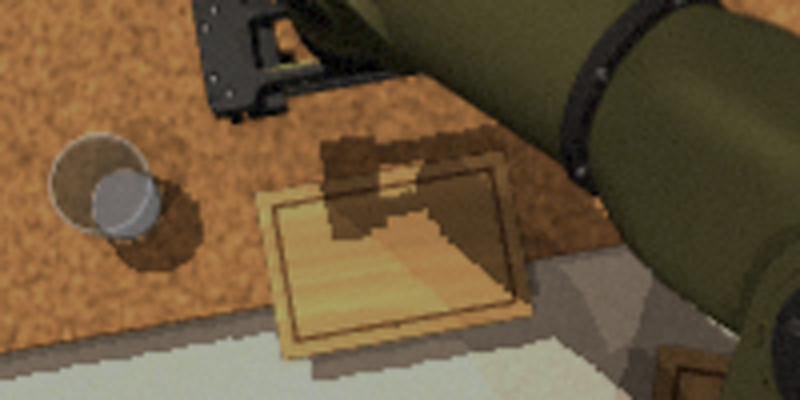

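View pics/wrist5.png

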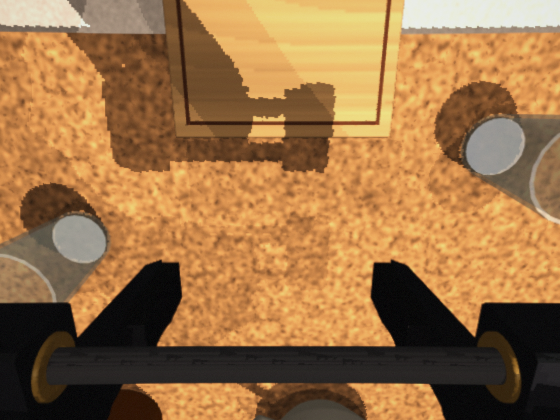

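View pics/scene5.png

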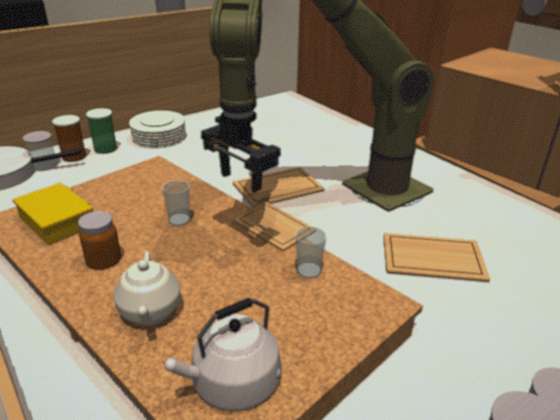

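Run:
```python
from h import *
p=pickle.load(open('top5.pkl','rb'))
lab=cv2.cvtColor(p['img'],cv2.COLOR_BGR2LAB).astype(float)
for ch in (0,2):
    S=shelf(ray(p,sub_edge(lab[...,ch],[230.8,218.8],[292.1,207.3],half=3),.079)); l=fitline(S[:,:2])
    print(ch,'near',l[2:],np.degrees(np.arctan(l[0]/l[1])),np.median(S[:,0]))
p=pickle.load(open('wrist5.pkl','rb'));s=p['s']
T=np.eye(4);T[:3,:3]=R.from_quat(s['eef_rot']).as_matrix();T[:3,3]=s['tool_pos']
E=T@np.array(p['tool_from_camera'])
lab=cv2.cvtColor(p['img'],cv2.COLOR_BGR2LAB).astype(float)
for nm,a,b,z in (('shelf',[410,32],[550,30],.07),('shelfL',[5,33],[160,33],.07),('far',[175,137],[390,137],.079)):
  for ch in (1,2):
    S=shelf(ray(p,sub_edge(lab[...,ch],a,b,half=6),z,E)); l=fitline(S[:,:2]); print(nm,ch,np.median(S[:,0]),np.degrees(np.arctan(l[0]/l[1])))
```

```text
0 near [-0.03906805  0.0012748 ] -0.2095067 -0.039033595323186836
2 near [-0.04006456  0.01671867] -0.2048417 -0.04014427501228712
shelf 1 0.00014300446620413797 0.032891687
shelf 2 0.0001761170992158083 -0.015966479
shelfL 1 8.065635651220146e-05 0.43535373
shelfL 2 8.430110736617048e-05 0.34277052
far 1 0.07887069756046249 -0.8500145
far 2 0.07798436550781204 0.5972497
```

The overhang comes out at 39–42 mm and the board is parallel to within about half a degree. The hand is clear, so I'm handing it in.

```bash
python3 -c "
from h import *
print(r.finish_job())"
```

```text
the job is handed in; nothing more can be done
None
```

I slid the small breadboard on the shelf forward until its near long edge stuck out about 4 cm. I then backed the hand off, raised it clear and handed the job in at about 9 s. The open fingertips sat behind the far edge and pushed it with the jaws parallel to the shelf front, which also squared the board up.

**Overhang:** the top camera put the near edge 39–40 mm past the shelf edge. The networks gave 39 and 41 mm. The wrist camera's view of the far edge implies about 41–42 mm, so the views differ by up to 3 mm.

**Parallel to the shelf edge:** the top camera gave 0.2°. The wrist camera's edge fits were noisier, at −0.85° and +0.6° for the same edge in two colour channels.

**Tumblers:** both are still standing, within about 3 mm (detector accuracy) of where I first measured them. The board looks flat, and no contact force above about 2 N showed at the end of any move.

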